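Clamp a bead lampshade with a push nut

ROBOT

A 6-joint arm with a two-finger parallel gripper is mounted at the origin on the work surface. World frame = base frame: x ahead of the robot, y to its left, z up, the work surface at z = 0. Lengths are in mm, angles in rad, forces in N, time in s.
With the tool pointing down it reaches from about 325 to 850 mm from the base axis. Payload 15.5 kg.
Tool frame: the origin (TCP) lies midway between the tips of the shut fingers; the grasp point (between the pads) lies 19 mm behind it; z points along the fingers, y is the direction in which the jaws open and shut (so a half turn about z gives the same grasp; the last joint's range is limited). The gripper opens to 91 mm and grips with 3 to 60 N. Pads are 32 mm wide; open, the fingers measure 118 mm over their backs; the gripper's body (76 mm by 178 mm) begins 60 mm behind the grasp point.
Start: joints at [-1.208, 0.494, 1.345, -0, 1.302, -0.096], TCP at [276.797, -560.366, 213.915] pointing down, gripper open.
Joint ranges: [-2.91, 2.91], [-0.82, 2.16], [0.22, 2.67], [-1.22, 4.37], [0.12, 2.79], [-3.08, 3.08]. Speed limits (rad/s): [1.89, 1.89, 2.57, 3.01, 3.01, 3.01].

INTERFACE

Orientations are given as a 3x3 rotation matrix whose columns are the frame's x, y, z axes.
In Python, from bench import arm gives the robot as it stands.
- The arm moves only by the tool move_arm, never from a script. Its argument "moves" is a list of rows, each an object with "xyz": the shift along the tool's x, y, z as a fraction of full scale, a list of three; "roll": the turn about the tool's z as a fraction of full scale; "fingers": the gripper command: -1 is shut, 1 is fully open, values between are in proportion. A call has exactly 10 rows; each row shifts and turns the pose as measured when the row begins, along the tool's axes as they then stand; what a row does not reach is not made up. Full scale, the value 1, is 0.03 m for a shift and 5 degrees for a turn. A row lasts 1/8 s, in which the tool goes at most 62.5 mm and 10.7 degrees, less where a joint would pass 70% of its speed; a pose out of reach is approached as far as the arm can. A call with a number of a shift or a turn outside -1 to 1 is refused whole. A call with a gripper value outside its range is refused whole. The fingers move at their own pace and stop on an object; the grip force is fixed at half the most. Time passes only in rows, so rows that do not move let the fingers close, or fill a call up. It gives the time, the measured TCP pose, the force and the opening at its end, in the units of the state.
- arm.get_obs(): the state, without advancing time (a new reading comes with each control period).
- arm.camera(name): name is "scene" or "side" or "wrist"; returns the picture (384x512x3 uint8, red, green, blue); there is no depth.
- arm.get_calibration(name): a dict with "fov_y" (degrees; the focal length in pixels is half the picture's height over the tangent of half this angle, whatever the lens; pixels are square), "cx", "cy" (the principal point, pixels), "camera_from_world" (4x4, takes a point from world to camera coordinates); the wrist camera has in their place "T_tool_cam" (4x4, takes a point from camera to tool coordinates, whose origin is the TCP and whose axes are the flange's). Camera axes: x right, y down, z forward; pixel columns grow to the right and rows downward; lengths in mm; the calibration is good to about 2 mm. A picture is of the moment at which its call begins: read the wrist's pose just before it. get_calibration takes no time and is no camera call.
- arm.finish_job(): hands the job in, once; it reports no verdict.
The state is a dict: "t": time; "joint_positions": joint angles; "dq": joint speeds; "effort": joint torques, N m; "tcp_pos": TCP position; "tcp_rot": TCP orientation; "contact_force": force on the tool from outside, world axes, zero at the start; "moment": the same for the moment, N m; "finger_gap": finger opening in mm.
Only numpy, scipy, OpenCV 4.12 (cv2) and the standard library are available. Lean on these libraries where they do the work, as an engineer would, in place of code of your own. Each camera call takes 0.05 s, during which the arm holds its last target.

TASK

The bead shade sits loose on the shaft of the table lamp. Take the toothed push nut (the metal ring with a flange and an open bore), start it squarely over the tip of the shaft with its flange down, and press it straight down until it is fully home and bites, so that the shade stays clamped down on its spring after you let go. Press firmly but gently, touch the shade with nothing but the nut, and leave everything else on the table where it is.

Things in the scene. Friction and masses are not known exactly. Their poses are not given: they have to be found in the camera images.
- nut_mid (a point): Loose push nut of brushed nickel, 24 mm tall, axis upright (z up). Flange at the bottom 34 mm across and 4 mm thick; above it a plain barrel 22 mm across and 20 mm tall, to be gripped; a 12.8 mm bore right through; six spring teeth inside the flange. The point is on its axis half-way up (12 mm above its underside). 40 g; it starts on the table, flange down.
- nut: The same push nut; origin at the centre of its underside, 12 mm below nut_mid.
- shaft_tip (a point): Top of the plain round upright steel shaft in the middle of the lamp: 10 mm thick, round-ended, 36 mm above the shade's hub. The lamp (120 mm foot) stands firm on a round board 150 mm wide whose thickness varies, so the tip is 237 to 253 mm above the table. Starting the teeth over the tip and sliding them down takes 4 to 14 N, more when fast; where it is let go the nut stays.
- shade: Bead shade, 155 mm wide below, 86 mm at its flat top, 95 mm tall, lifted by a spring seat. Origin: centre of the top of its metal hub (42 mm across, 10 mm above the flat top), on the shaft's axis, 36 mm below shaft_tip. It gives 1.6 mm against 0.6 to 4 N, then meets a stop: 14 to 17 N in all on the nut means firmly home; go slowly there. Over 25 N on the shade damages it.
- washer: Plain steel washer ring lying flat, 38 mm across, 18 mm bore, 5 mm thick: a bystander, not the push nut.
- finial: Solid turned metal finial standing upright, 26 mm across its foot, 38 mm tall, no bore: a bystander.
- teacup: White teacup stuck to its 114 mm saucer, 54 mm tall, origin under the saucer's centre: a bystander.
- teaspoon: Teaspoon, 130 mm long: a bystander.
- screwdriver: Screwdriver lying flat, 170 mm long: a bystander.
- bead_jar: Small amber glass jar with a metal lid, 54 mm across, 70 mm tall: a bystander.
- bulb: Light bulb standing on its cap, 44 mm across, 77 mm tall: a bystander.
There are look-alikes about, which are no part of the job. What is shaped like the nut but yellow is not meant.

How it is judged:
By the outcome, as a careful person would: the job done as asked, in the order asked, and still so for the second after the job is handed in, with the robot touching nothing.
It also fails if it takes over 69 s, if anything falls off the work surface, if the arm or the gripper's body presses on something with over 40 N, if the wrist force passes 120 N, or if a joint passes its speed limit or range.

## Working session

There is one attempt and no reset: what is moved stays moved. The work goes in short steps, Python scripts to look and compute and a tool call to move; the robot and the scene stay as the last step left them, time stands still between calls to the robot, and variables do not carry over. Pictures are saved under pics/ and viewed, and the job is handed in when it is done.

Besides the shell and the picture viewer there is one more tool, called after "Request:" as a command line: name --argument value ..., lists and objects as JSON in quotes. move_arm: Moves the arm, as the interface text tells. Shift numbers are shares of 0.03 m and turn numbers shares of 5 degrees, none past 1 either way. Its arguments: {"type":"object","properties":{"moves":{"type":"array","items":{"type":"object","properties":{"xyz":{"type":"array","items":{"type":"number"}},"roll":{"type":"number"},"fingers":{"type":"number"}}}}},"required":["moves"]}

```bash
mkdir -p pics
cat > h.py <<'E'
import numpy as np, cv2
from bench import arm
def snap(n,f):
    o=arm.get_obs(); im=arm.camera(n); cv2.imwrite('pics/'+f,im[:,:,::-1]); np.savez('pics/'+f+'.npz',p=o['tcp_pos'],R=o['tcp_rot']); return o,im
def ray(n,uv,o=None):
    c=arm.get_calibration(n); f=192/np.tan(np.radians(c['fov_y'])/2)
    d=np.array([(uv[0]-c['cx'])/f,(uv[1]-c['cy'])/f,1.])
    if n=='wrist':
        T=np.array(c['T_tool_cam']); R=np.array(o['R']);p=np.array(o['p'])
        return R@T[:3,3]+p, R@T[:3,:3]@d
    M=np.array(c['camera_from_world']); R=M[:3,:3]
    return -R.T@M[:3,3], R.T@d
def atz(n,uv,z,o=None):
    p,d=ray(n,uv,o); return p+d*(z-p[2])/d[2]
def proj(n,P,o=None):
    c=arm.get_calibration(n); f=192/np.tan(np.radians(c['fov_y'])/2)
    if n=='wrist':
        T=np.array(c['T_tool_cam']); q=np.array(o['R']).T@(np.array(P)-o['p']); q=T[:3,:3].T@(q-T[:3,3])
    else:
        M=np.array(c['camera_from_world']); q=M[:3,:3]@P+M[:3,3]
    return np.array([c['cx']+f*q[0]/q[2],c['cy']+f*q[1]/q[2]])
def crop(src,dst,x0,y0,x1,y1,k):
    im=cv2.imread('pics/'+src)[y0:y1,x0:x1]; cv2.imwrite('pics/'+dst,cv2.resize(im,None,fx=k,fy=k,interpolation=cv2.INTER_CUBIC))
E
python3 - <<'E'
from h import *
for n in('scene','side','wrist'): o,_=snap(n,n+'0.png')
print(o)
for n in('scene','side','wrist'): print(n,arm.get_calibration(n))
E
```

```text
{'t': 0.1, 'joint_positions': array([-1.20753821e+00,  4.94121877e-01,  1.34604192e+00,  2.55293702e-05,
        1.30253000e+00, -9.55162334e-02]), 'dq': array([-0.00014757, -0.00052805, -0.0022285 , -0.00089448,  0.00061623,
       -0.00097407]), 'effort': array([-2.93508328e-04, -8.80238414e+01, -3.82547271e+01,  7.06457044e-02,
        4.81372280e-02, -4.30746843e-05]), 'tcp_pos': array([ 276.66205193, -560.05470285,  213.40661701]), 'tcp_rot': array([[ 8.96598977e-01,  4.42843243e-01, -3.68253086e-04],
       [ 4.42843377e-01, -8.96598386e-01,  1.03804165e-03],
       [ 1.29514607e-04, -1.09378552e-03, -9.99999393e-01]]), 'contact_force': array([ 0.17668748, -0.58206119, -0.33388419]), 'moment': array([-0.01644669,  0.04012498,  0.0383852 ]), 'finger_gap': 91.10461481223818}
scene {'fov_y': 51.150539467458856, 'cx': 257.6455894923127, 'cy': 199.1296496195332, 'camera_from_world': array([[-2.91330105e-02,  9.99574643e-01, -1.34198279e-03,
         3.67532510e+01],
       [ 6.12629710e-01,  1.67944679e-02, -7.90191612e-01,
        -2.17659230e+02],
       [-7.89832961e-01, -2.38427
[... 325 characters left out ...]
2],
       [-1.44939368e-01, -6.07545398e-01, -7.80948890e-01,
         1.75691663e+02],
       [ 1.62004443e-01,  7.64059844e-01, -6.24473471e-01,
         9.10199667e+02],
       [ 0.00000000e+00,  0.00000000e+00,  0.00000000e+00,
         1.00000000e+00]])}
wrist {'fov_y': 60.43575678995843, 'cx': 256.46418143473, 'cy': 188.31566543253996, 'T_tool_cam': array([[ 3.01908001e-04, -9.54983448e-01, -2.96658933e-01,
         8.41139601e+01],
       [ 9.99999930e-01,  3.53231685e-04, -1.19404570e-04,
         8.02516064e-01],
       [ 2.18818722e-04, -2.96658876e-01,  9.54983489e-01,
        -1.69328947e+02],
       [ 0.00000000e+00,  0.00000000e+00,  0.00000000e+00,
         1.00000000e+00]])}
```

```bash
ls
```

```text
h.py
pics
```

View pics/scene0.png

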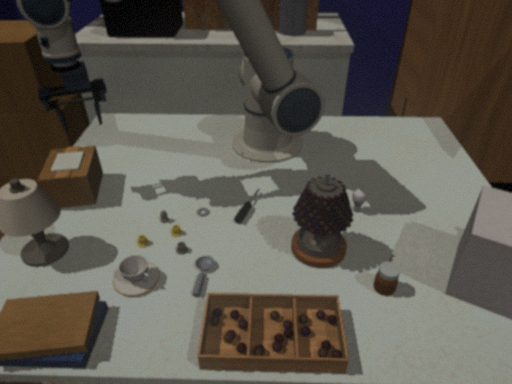

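View pics/side0.png

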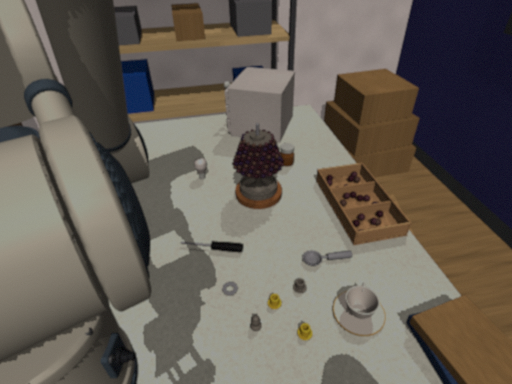

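View pics/wrist0.png

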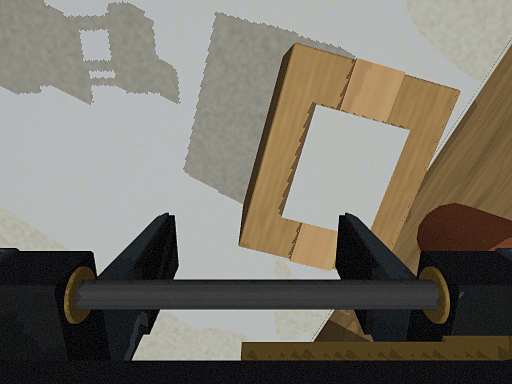

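Run:
```python
from h import *
crop('scene0.png','c1.png',120,190,230,290,7)
crop('side0.png','c2.png',210,240,340,350,6)
crop('side0.png','c3.png',220,110,300,210,6)
crop('scene0.png','c4.png',280,165,360,270,5)
for a,b in [((182,250),(300,287)),((164,218),(255,325)),((177,232),(275,302)),((142,242),(305,332)),((203,212),(231,288))]:
    print(atz('scene',a,12),atz('side',b,12))
```

```text
[ 600.86814104 -223.37205982   12.        ] [ 586.90554783 -235.51995093   12.        ]
[ 470.15019755 -300.29409105   12.        ] [ 463.37881326 -306.69176035   12.        ]
[ 529.93303623 -250.32878754   12.        ] [ 519.29801878 -261.55367843   12.        ]
[ 573.12488242 -339.23778858   12.        ] [ 562.75457067 -345.90383068   12.        ]
[ 439.24674166 -188.69625291   12.        ] [ 427.57038427 -201.48231357   12.        ]
```

View pics/c1.png

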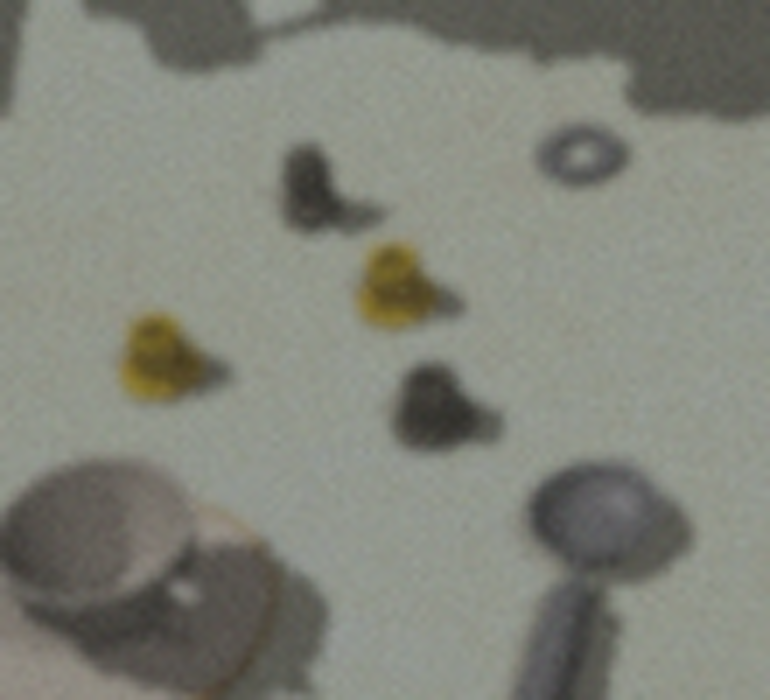

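View pics/c2.png

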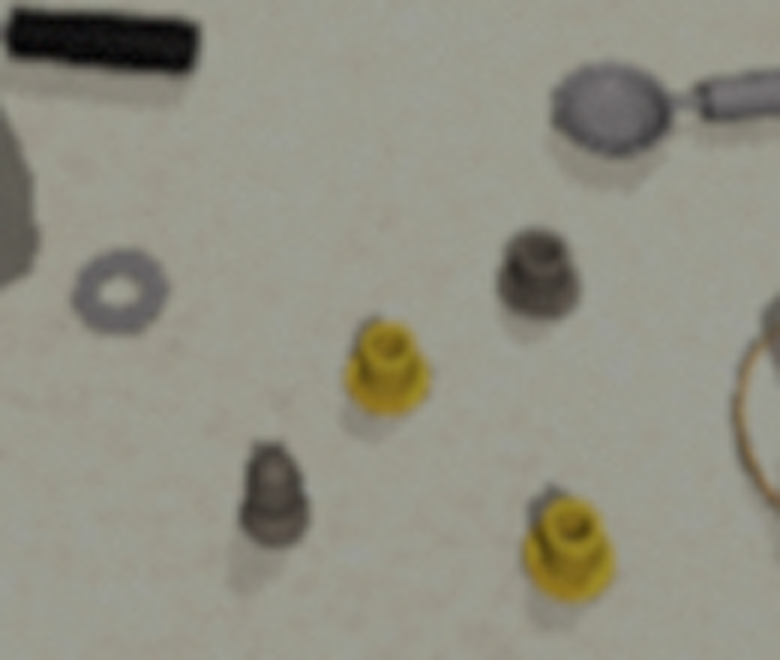

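View pics/c3.png

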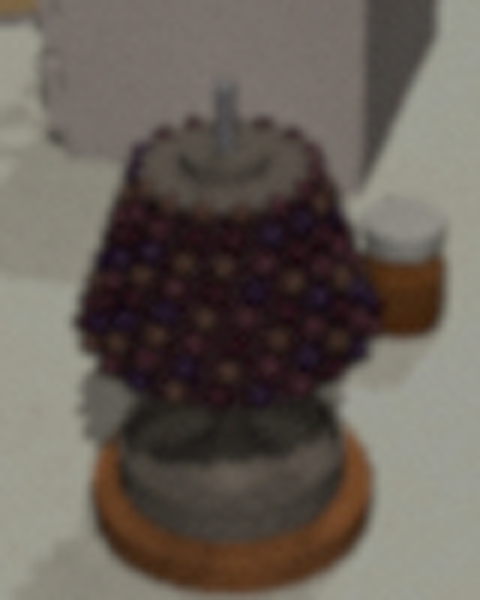

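View pics/c4.png

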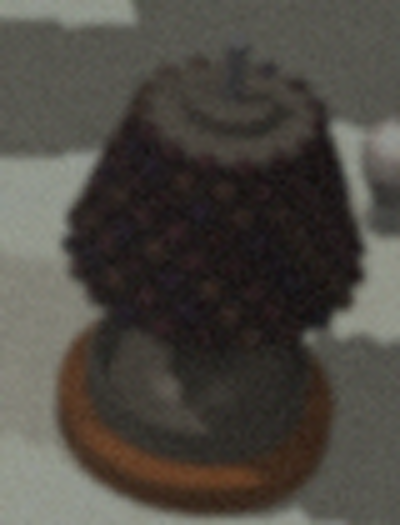

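Run:
```python
from h import *
print(atz('scene',(181.8,247.2),12),atz('side',(300,284.3),12))
# shaft tip: scene c4 (237,46)/5 ; side c3 (225,80)/6
a=(280+237/5,165+46/5); b=(220+225/6,110+80/6)
for s,t in((a,b),((280+205/5,165+430/5),None)):
    if t is None: continue
    p,d=ray('scene',s); q,e=ray('side',t)
    A=np.stack([d,-e],1); k=np.linalg.lstsq(A,q-p,rcond=None)[0]
    print(p+d*k[0],q+e*k[1])
print(atz('scene',(280+195/5,165+405/5),20), atz('side',(220+233/6,110+485/6),20))
```

```text
[ 590.25745085 -225.81714082   12.        ] [ 589.23564283 -228.20241432   12.        ]
[572.16083025 145.92289434 246.14740777] [571.06185239 147.18731554 248.10436618]
[583.46170034 145.83633295  20.        ] [568.46525606 133.76498394  20.        ]
```

Candidates (scene pixels): the finial is at (164,216), with no bore. Two yellow nuts are at (177,231) and (142,241), so excluded by colour. The washer is at (203,212). The nickel flanged nut with an open bore is at (182,247) in scene and (300,284) in side. It is the one that fits, and the crops confirm it. Both cameras put it near (590,-227), and the shaft tip near (571.5,146.5,247). I'm moving towards the nut.

Request:
move_arm --moves '[{"xyz": [1,-0.37,0],"roll": 0,"fingers": 0.1},{"xyz": [1,-0.37,0],"roll": 0,"fingers": 0.1},{"xyz": [1,-0.37,0],"roll": 0,"fingers": 0.1},{"xyz": [1,-0.37,0],"roll": 0,"fingers": 0.1},{"xyz": [1,-0.37,0],"roll": 0,"fingers": 0.1},{"xyz": [1,-0.37,0],"roll": 0,"fingers": 0.1},{"xyz": [1,-0.37,0],"roll": 0,"fingers": 0.1},{"xyz": [1,-0.37,0],"roll": 0,"fingers": 0.1},{"xyz": [1,-0.37,0],"roll": 0,"fingers": 0.1},{"xyz": [1,-0.37,0],"roll": 0,"fingers": 0.1}]'

```text
t: 1.4
tcp_pos: [501.1, -321.2, 211.4]
tcp_rot: [[0.898, 0.44, -0.003], [0.44, -0.898, 0.004], [-0.001, -0.005, -1.0]]
contact_force: [-0.4, -0.3, -0.3]
finger_gap: 50.2
```

Request:
move_arm --moves '[{"xyz": [0.7,-0.26,0.5],"roll": 0,"fingers": 0.1},{"xyz": [0.7,-0.26,0.5],"roll": 0,"fingers": 0.1},{"xyz": [0.7,-0.26,0.5],"roll": 0,"fingers": 0.1},{"xyz": [0.7,-0.26,0.5],"roll": 0,"fingers": 0.1},{"xyz": [0.7,-0.26,0.5],"roll": 0,"fingers": 0.1},{"xyz": [0.5,-0.2,0.4],"roll": 0,"fingers": 0.1},{"xyz": [0.2,-0.05,0.1],"roll": 0,"fingers": 0.1},{"xyz": [0,0,0],"roll": 0,"fingers": 0.1},{"xyz": [0,0,0],"roll": 0,"fingers": 0.1},{"xyz": [0,0,0],"roll": 0,"fingers": 0.1}]'

```text
t: 2.65
tcp_pos: [598.4, -218.7, 117.9]
tcp_rot: [[0.897, 0.441, -0.003], [0.441, -0.897, 0.003], [-0.001, -0.004, -1.0]]
contact_force: [-0.1, -0.5, 0.2]
finger_gap: 50.1
```

Run:
```python
from h import *
o,_=snap('wrist','w1.png'); print(o['tcp_pos'],o['tcp_rot'],o['contact_force'])
```

```text
[ 598.40131777 -218.67688716  117.90089677] [[ 0.89747719  0.44105229 -0.00275182]
 [ 0.44105952 -0.89747241  0.00312593]
 [-0.00109098 -0.00401917 -0.99999133]] [-0.05223406 -0.51584613  0.21302823]
```

View pics/w1.png

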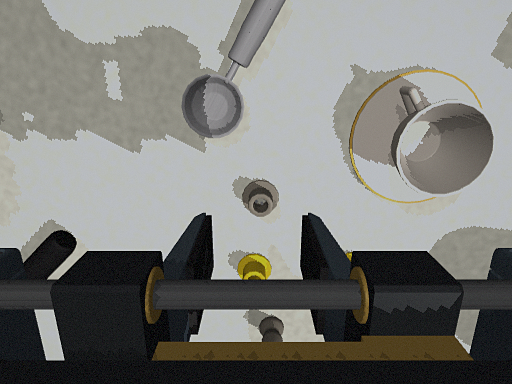

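Run:
```python
from h import *
crop('w1.png','w1c.png',220,165,300,235,9)
```

```text
(no output)
```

View pics/w1c.png

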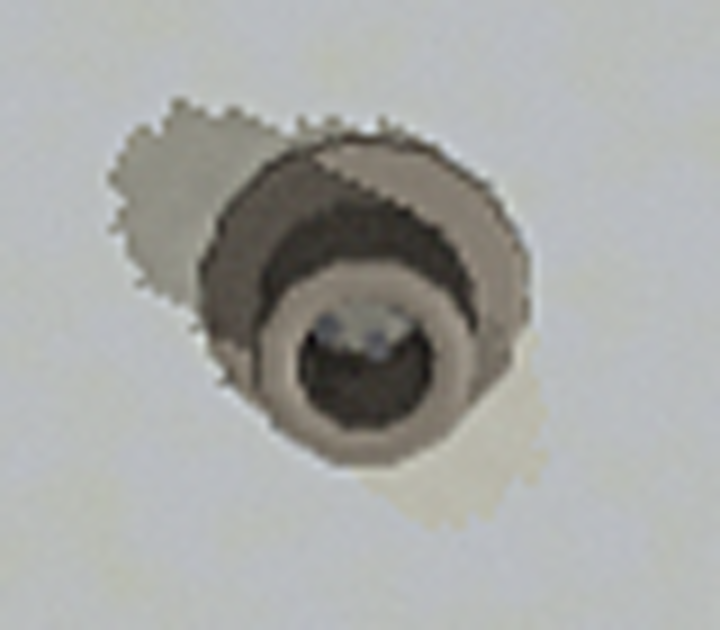

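The wrist picture shows the nickel nut. Its barrel top is centred at (260.6,205.2) and its flange near (260.4,197), with an open bore and teeth inside.

Run:
```python
from h import *
d=np.load('pics/w1.png.npz')
for uv,z in(((260.3,204.8),24),((260.2,196.5),4)):
    P=atz('wrist',uv,z,d); print(P, d['R'].T@(P-d['p']))
P=atz('wrist',(220+200/9,197),4,d);Q=atz('wrist',(220+528/9,197),4,d);print(np.linalg.norm(P-Q))
```

```text
[ 588.87270193 -227.43749364   24.        ] [-12.31321984   4.03718853  93.89891845]
[ 589.48115679 -227.18779494    4.        ] [-11.6351938    4.16183467 113.89785119]
33.05709429064917
```

Request:
move_arm --moves '[{"xyz": [-0.2,0.06,0.3],"roll": 0,"fingers": 0.1},{"xyz": [-0.2,0.07,0.5],"roll": 0,"fingers": 0.1},{"xyz": [0,0,0.5],"roll": 0,"fingers": 0.1},{"xyz": [0,0,0.5],"roll": 0,"fingers": 0.1},{"xyz": [0,0,0.5],"roll": 0,"fingers": 0.1},{"xyz": [0,0,0.4],"roll": 0,"fingers": 0.1},{"xyz": [0,0,0.2],"roll": 0,"fingers": 0.1},{"xyz": [0,0,0],"roll": 0,"fingers": 0.1},{"xyz": [0,0,0],"roll": 0,"fingers": 0.1},{"xyz": [0,0,0],"roll": 0,"fingers": 0.1}]'

```text
t: 3.95
tcp_pos: [588.1, -228.2, 24.5]
tcp_rot: [[0.898, 0.44, -0.003], [0.44, -0.898, 0.003], [-0.001, -0.004, -1.0]]
contact_force: [0.0, 0.2, -0.9]
finger_gap: 50.1
```

Run:
```python
from h import *
o,_=snap('wrist','w2.png'); print(o['tcp_pos'],o['contact_force'])
T=o['tcp_rot'].T; print(T@(np.array([589.2,-227.3,7])-o['tcp_pos']))
d=np.load('pics/w2.png.npz'); print(proj('wrist',np.array([589.2,-227.3,24]),d))
crop('w2.png','w2c.png',170,180,350,340,4)
```

```text
[ 588.07608301 -228.22024022   24.50212438] [ 0.01763396  0.2426856  -0.89334864]
[ 1.43685207 -0.257669   17.50152714]
[254.47777156 238.80274946]
```

View pics/w2c.png

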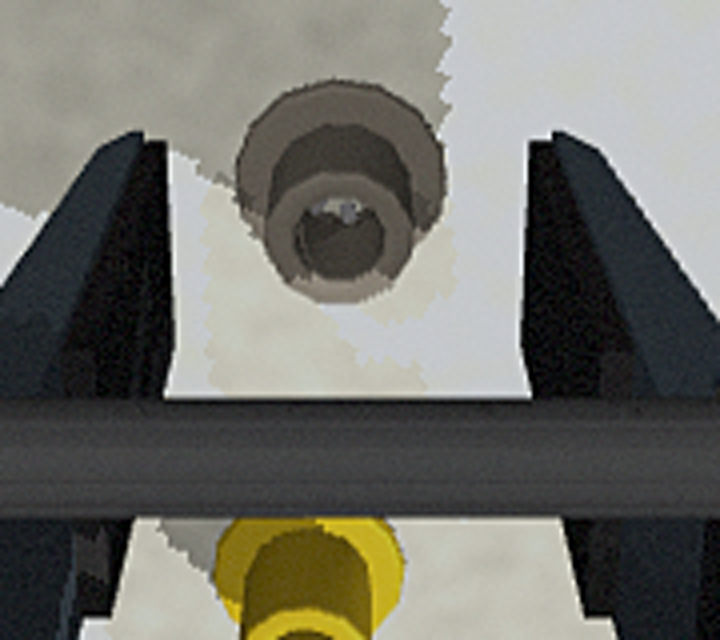

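Request:
move_arm --moves '[{"xyz": [0.05,0,0.2],"roll": 0,"fingers": 0.1},{"xyz": [0,0,0.2],"roll": 0,"fingers": 0.1},{"xyz": [0,0,0.13],"roll": 0,"fingers": 0.1},{"xyz": [0,0,0],"roll": 0,"fingers": 0.1},{"xyz": [0,0,0],"roll": 0,"fingers": -0.3},{"xyz": [0,0,0],"roll": 0,"fingers": -1},{"xyz": [0,0,0],"roll": 0,"fingers": -1},{"xyz": [0,0,0],"roll": 0,"fingers": -1},{"xyz": [0,0,0],"roll": 0,"fingers": -1},{"xyz": [0,0,0],"roll": 0,"fingers": -1}]'

```text
t: 5.25
tcp_pos: [589.7, -227.6, 8.0]
tcp_rot: [[0.898, 0.44, -0.002], [0.44, -0.898, 0.003], [-0.001, -0.004, -1.0]]
contact_force: [-0.0, -0.5, -0.0]
finger_gap: 20.6
```

Run:
```python
from h import *
o,_=snap('wrist','w3.png'); print(o['tcp_pos'],o['contact_force'],o['finger_gap'])
crop('w3.png','w3c.png',180,180,340,310,5)
```

```text
[ 589.70451085 -227.61702683    7.99445369] [-0.04663467 -0.47767792 -0.02511891] 20.640692937013974
```

View pics/w3c.png

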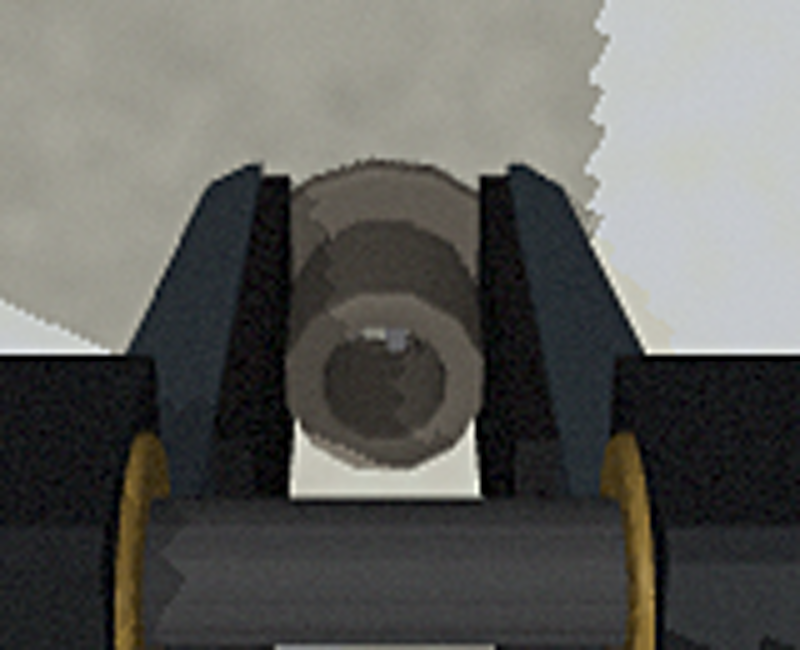

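Request:
move_arm --moves '[{"xyz": [0,0,-0.3],"roll": 0,"fingers": -1},{"xyz": [0,0,-0.8],"roll": 0,"fingers": -1},{"xyz": [0,0,-1],"roll": 0,"fingers": -1},{"xyz": [0,0,-1],"roll": 0,"fingers": -1},{"xyz": [0,0,-1],"roll": 0,"fingers": -1},{"xyz": [0,0,-1],"roll": 0,"fingers": -1},{"xyz": [0.1,-0.3,-1],"roll": 0,"fingers": -1},{"xyz": [0.2,-0.6,-1],"roll": 0,"fingers": -1},{"xyz": [0.2,-0.6,-1],"roll": 0,"fingers": -1},{"xyz": [0.2,-0.6,-1],"roll": 0,"fingers": -1}]'

```text
t: 6.55
tcp_pos: [579.6, -161.3, 293.6]
tcp_rot: [[0.899, 0.439, -0.003], [0.439, -0.899, 0.003], [-0.001, -0.004, -1.0]]
contact_force: [0.8, -0.8, -0.7]
finger_gap: 21.1
```

Request:
move_arm --moves '[{"xyz": [0.28,-0.95,-0.1],"roll": 0,"fingers": -1},{"xyz": [0.28,-0.95,-0.1],"roll": 0,"fingers": -1},{"xyz": [0.28,-0.95,-0.1],"roll": 0,"fingers": -1},{"xyz": [0.28,-0.95,0],"roll": 0,"fingers": -1},{"xyz": [0.28,-0.95,0],"roll": 0,"fingers": -1},{"xyz": [0.28,-0.95,0],"roll": 0,"fingers": -1},{"xyz": [0.28,-0.95,0],"roll": 0,"fingers": -1},{"xyz": [0.28,-0.95,0],"roll": 0,"fingers": -1},{"xyz": [0.28,-0.95,0],"roll": 0,"fingers": -1},{"xyz": [0.2,-0.6,0],"roll": 0,"fingers": -1}]'

```text
t: 7.8
tcp_pos: [529.4, 130.0, 312.9]
tcp_rot: [[0.899, 0.438, 0.008], [0.438, -0.899, 0.001], [0.007, 0.002, -1.0]]
contact_force: [0.5, -0.2, -0.1]
finger_gap: 20.6
```

Request:
move_arm --moves '[{"xyz": [0,-0.2,0],"roll": 0,"fingers": -1},{"xyz": [0,0,0],"roll": 0,"fingers": -1},{"xyz": [0,0,0],"roll": 0,"fingers": -1},{"xyz": [0,0,0],"roll": 0,"fingers": -1},{"xyz": [0,0,0],"roll": 0,"fingers": -1},{"xyz": [0,0,0],"roll": 0,"fingers": -1},{"xyz": [0,0,0],"roll": 0,"fingers": -1},{"xyz": [0,0,0],"roll": 0,"fingers": -1},{"xyz": [0,0,0],"roll": 0,"fingers": -1},{"xyz": [0,0,0],"roll": 0,"fingers": -1}]'

```text
t: 9.05
tcp_pos: [527.0, 133.8, 313.3]
tcp_rot: [[0.899, 0.437, 0.008], [0.437, -0.899, 0.0], [0.007, 0.003, -1.0]]
contact_force: [-0.1, -0.5, -0.7]
finger_gap: 20.4
```

Run:
```python
from h import *
o,_=snap('wrist','w4.png'); print(o['tcp_pos'],o['tcp_rot'],o['contact_force'],o['finger_gap'])
snap('side','s4.png')
```

```text
[527.04615582 133.77754808 313.25748498] [[ 8.99315259e-01  4.37230526e-01  7.84420590e-03]
 [ 4.37241111e-01 -8.99344233e-01  4.01430851e-04]
 [ 7.23015916e-03  3.06879642e-03 -9.99969153e-01]] [-0.09972241 -0.52752578 -0.70885499] 20.42498031214035
```

View pics/w4.png

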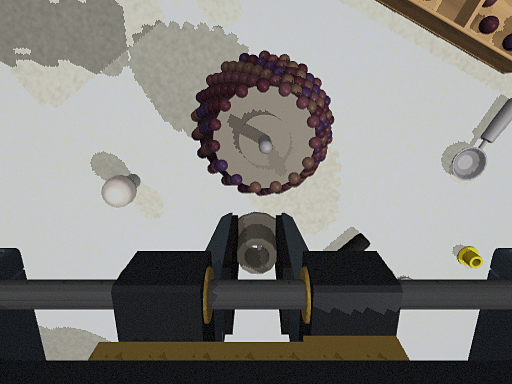

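View pics/s4.png

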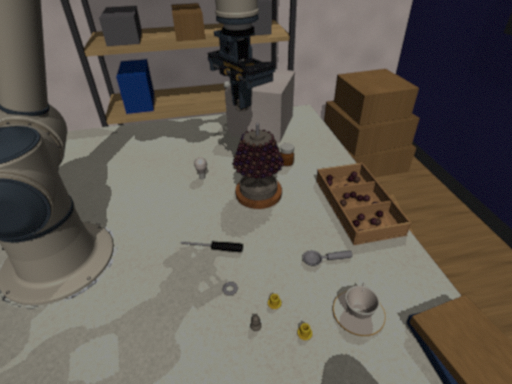

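Run:
```python
from h import *
crop('w4.png','w4c.png',215,100,325,190,7)
crop('w4.png','w4d.png',205,200,305,290,7)
```

```text
(no output)
```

View pics/w4c.png

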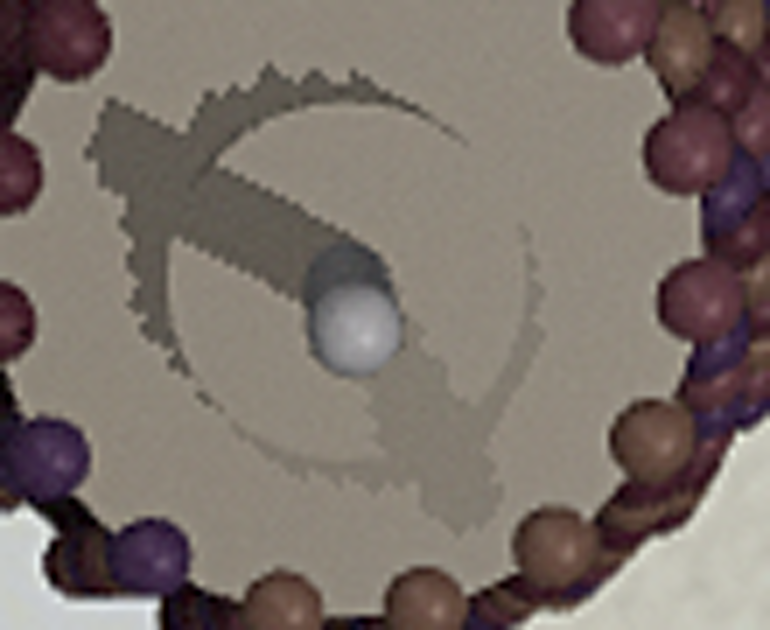

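View pics/w4d.png

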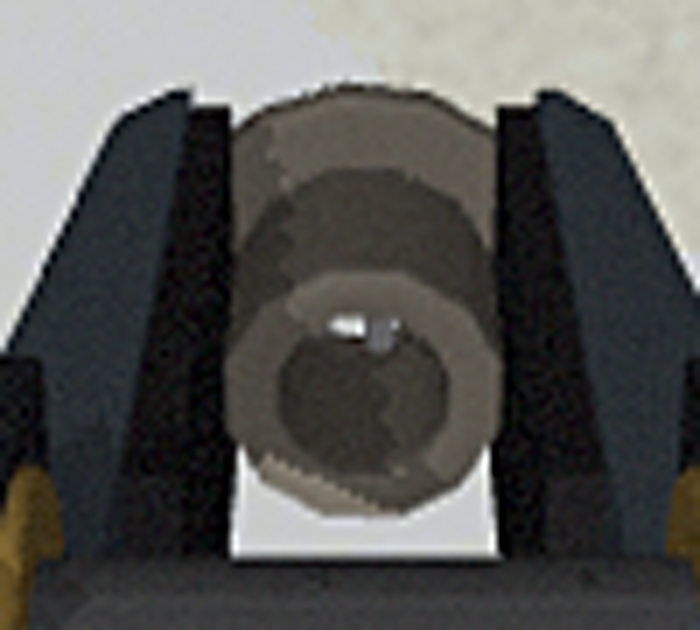

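Run:
```python
from h import *
d=np.load('pics/w4.png.npz'); R=d['R'];p=d['p']
b=(215+355/7-.4,100+328/7-.4); h=(215+351/7-.4,100+285/7-.4)
for zt in (237,242,247,252):
    B=atz('wrist',b,zt-5,d); H=atz('wrist',h,zt-36,d); print(zt,B,H,R.T@(B-p))
# nut in tool coords: barrel top at tool z=-16
n=(205+364/7-.4,200+393/7-.4)
o,dd=ray('wrist',n,d); o=R.T@(o-p); dd=R.T@dd; print('nut top tool',o+dd*(-16-o[2])/dd[2])
c=arm.get_calibration('scene')
B=np.array([571.6,146.5,247]); print(proj('scene',B),proj('side',B))
d2=np.load('pics/w3.png.npz'); o,dd=ray('wrist',(180+385/5-.4,180+380/5-.4),d2); o=d2['R'].T@(o-d2['p']); dd=d2['R'].T@dd; print('nut w3',o+dd*(-16-o[2])/dd[2])
```

```text
237 [566.7570591  144.41956395 232.        ] [566.97301181 144.08536499 201.        ] [39.77824357  7.54262085 81.57075098]
242 [567.45275565 144.9241004  237.        ] [567.5884566  144.54039733 206.        ] [40.66064898  7.40839265 76.57656493]
247 [568.14845221 145.42863686 242.        ] [568.20390139 144.99542967 211.        ] [41.54305438  7.27416446 71.58237889]
252 [568.84414877 145.93317331 247.        ] [568.81934618 145.450462   216.        ] [42.42545978  7.13993626 66.58819285]
nut top tool [ -0.24317188   0.86121889 -16.        ]
[327.65622295 173.77313053] [257.74885866 123.78485675]
nut w3 [ -0.1601036    0.86118381 -16.        ]
```

Request:
move_arm --moves '[{"xyz": [0.25,0.1,0.3],"roll": 0,"fingers": -1},{"xyz": [0.25,0.1,0.4],"roll": 0,"fingers": -1},{"xyz": [0,0,0.4],"roll": 0,"fingers": -1},{"xyz": [0,0,0.3],"roll": 0,"fingers": -1},{"xyz": [0,0,0.15],"roll": 0,"fingers": -1},{"xyz": [0,0,0],"roll": 0,"fingers": -1},{"xyz": [0,0,0],"roll": 0,"fingers": -1},{"xyz": [0,0,0],"roll": 0,"fingers": -1},{"xyz": [0,0,0],"roll": 0,"fingers": -1},{"xyz": [0,0,0],"roll": 0,"fingers": -1}]'

```text
t: 10.4
tcp_pos: [544.7, 135.1, 263.5]
tcp_rot: [[0.899, 0.437, 0.008], [0.437, -0.899, 0.0], [0.007, 0.003, -1.0]]
contact_force: [-0.1, -0.1, 0.0]
finger_gap: 21.0
```

Run:
```python
from h import *
o,_=snap('wrist','w5.png'); print(o['tcp_pos'],o['tcp_rot'],o['contact_force'],o['finger_gap'])
snap('side','s5.png');snap('scene','c5.png')
crop('w5.png','w5c.png',200,130,320,250,6)
crop('side0.png','x.png',220,80,300,150,5)
crop('s5.png','s5c.png',215,50,315,150,6)
crop('c5.png','c5c.png',280,120,380,220,6)
```

```text
[544.67786788 135.0616134  263.49269926] [[ 8.99302026e-01  4.37259165e-01  7.76451198e-03]
 [ 4.37269705e-01 -8.99330343e-01  3.73862208e-04]
 [ 7.14633590e-03  3.05897082e-03 -9.99969786e-01]] [-0.08012739 -0.13648575  0.00045184] 20.96115578151417
```

View pics/w5c.png

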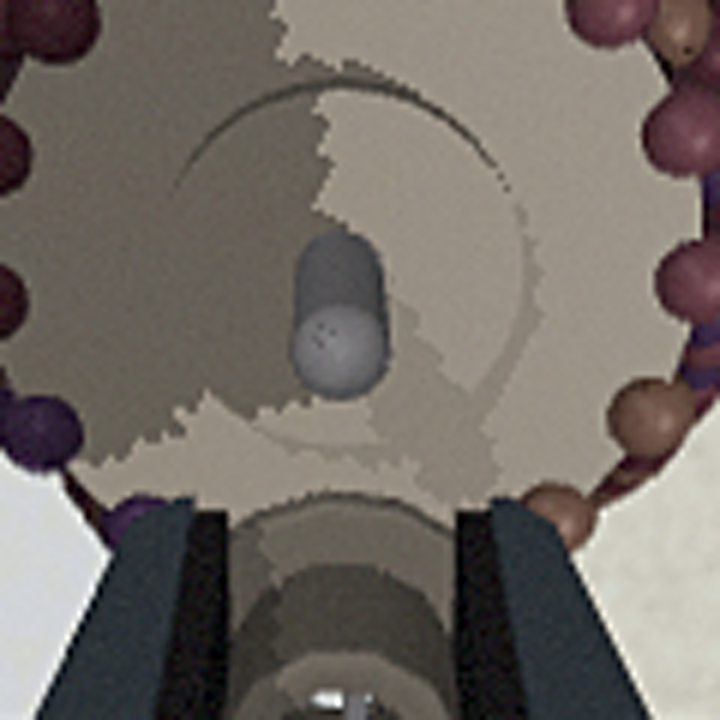

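View pics/s5c.png

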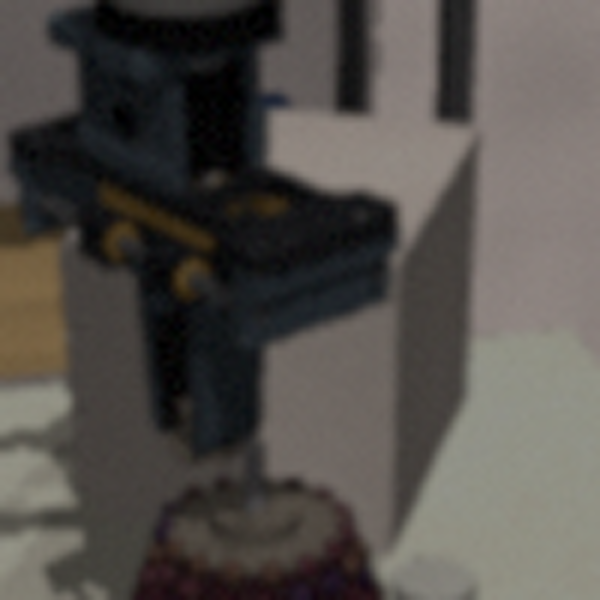

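View pics/c5c.png

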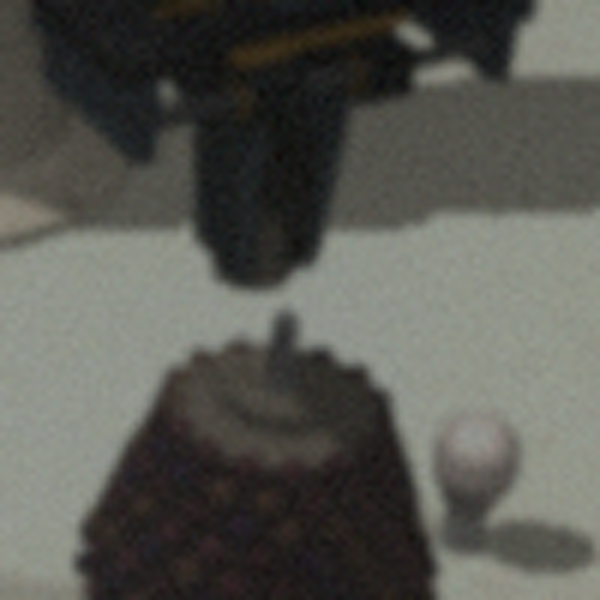

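Run:
```python
from h import *
d4=np.load('pics/w4.png.npz'); d=np.load('pics/w5.png.npz'); R=d['R'];p=d['p']
b4=(215+355/7-.4,100+328/7-.4); b=(200+340/6-.4,130+350/6-.4); h=(200+350/6-.4,130+266/6-.4)
o1,e1=ray('wrist',b4,d4);o2,e2=ray('wrist',b,d)
k=np.linalg.lstsq(np.stack([e1,-e2],1),o2-o1,rcond=None)[0]; print('tri ball',o1+k[0]*e1,o2+k[1]*e2)
for zt in (237,242,247,252):
    B=atz('wrist',b,zt-5,d); H=atz('wrist',h,zt-36,d); print(zt,B,H,R.T@(B-p),R.T@(H-p))
c=arm.get_calibration('wrist');f=192/np.tan(np.radians(c['fov_y'])/2)
T=np.array(c['T_tool_cam'])
for zt in (242,247,252):
    B=atz('wrist',b,zt-5,d); q=T[:3,:3].T@(R.T@(B-p)-T[:3,3]); H=atz('wrist',h,zt-36,d); q2=T[:3,:3].T@(R.T@(H-p)-T[:3,3]); print(zt,'ball dia px*6',f*60/q[2],'hub w',f*42*6/q2[2])
```

```text
tri ball [568.66960621 145.80637937 245.74317065] [568.640801   145.92068662 245.73564414]
237 [564.92949698 144.08102784 232.        ] [566.64359304 143.48906887 201.        ] [21.93119037  0.64744211 31.65236377] [22.99229829  1.83448489 62.66451494]
242 [566.28047258 144.75069384 237.        ] [567.77750122 144.08214989 206.        ] [23.4746818   0.65121247 26.66325487] [24.30709227  1.81221573 57.67369199]
247 [567.63144818 145.42035984 242.        ] [568.91140941 144.67523091 211.        ] [25.01817323  0.65498283 21.67414597] [25.62188624  1.78994657 52.68286903]
252 [568.98242378 146.09002584 247.        ] [570.04531759 145.26831193 216.        ] [26.56166466  0.6587532  16.68503707] [26.93668021  1.76767741 47.69204608]
242 ball dia px*6 96.40995116930755 hub w 354.2170191267343
247 ball dia px*6 98.92823942961354 hub w 362.179829142412
252 ball dia px*6 101.58161477998716 hub w 370.50888073250155
```

Request:
move_arm --moves '[{"xyz": [0,0,-0.1],"roll": 0,"fingers": -1},{"xyz": [0.2,0,0],"roll": 0,"fingers": -1},{"xyz": [0.3,0,0],"roll": 0,"fingers": -1},{"xyz": [0.2,0,0],"roll": 0,"fingers": -1},{"xyz": [0.1,0,0],"roll": 0,"fingers": -1},{"xyz": [0,0,0],"roll": 0,"fingers": -1},{"xyz": [0,0,0],"roll": 0,"fingers": -1},{"xyz": [0,0,0],"roll": 0,"fingers": -1},{"xyz": [0,0,0],"roll": 0,"fingers": -1},{"xyz": [0,0,0],"roll": 0,"fingers": -1}]'

```text
t: 11.8
tcp_pos: [567.7, 146.3, 266.6]
tcp_rot: [[0.899, 0.437, 0.007], [0.437, -0.899, 0.0], [0.007, 0.003, -1.0]]
contact_force: [-0.5, 0.8, -0.3]
finger_gap: 20.7
```

Run:
```python
from h import *
o,_=snap('wrist','w6.png'); print(o['tcp_pos'],o['tcp_rot'],o['contact_force'],o['finger_gap'])
d=np.load('pics/w5.png.npz'); print('moved (tool)',d['R'].T@(o['tcp_pos']-d['p']))
snap('side','s6.png');snap('scene','c6.png')
crop('w6.png','w6c.png',200,170,320,290,6)
crop('s6.png','s6c.png',225,90,285,150,10)
crop('c6.png','c6c.png',295,140,355,200,10)
```

```text
[567.74598662 146.28839462 266.64374647] [[ 8.99303734e-01  4.37262391e-01  7.37529470e-03]
 [ 4.37272295e-01 -8.99329112e-01  2.96975470e-04]
 [ 6.76267344e-03  2.95794089e-03 -9.99972758e-01]] [-0.52797788  0.77435837 -0.29506241] 20.696553127965306
moved (tool) [ 2.56768557e+01 -1.99698629e-04 -2.96764205e+00]
```

View pics/w6c.png

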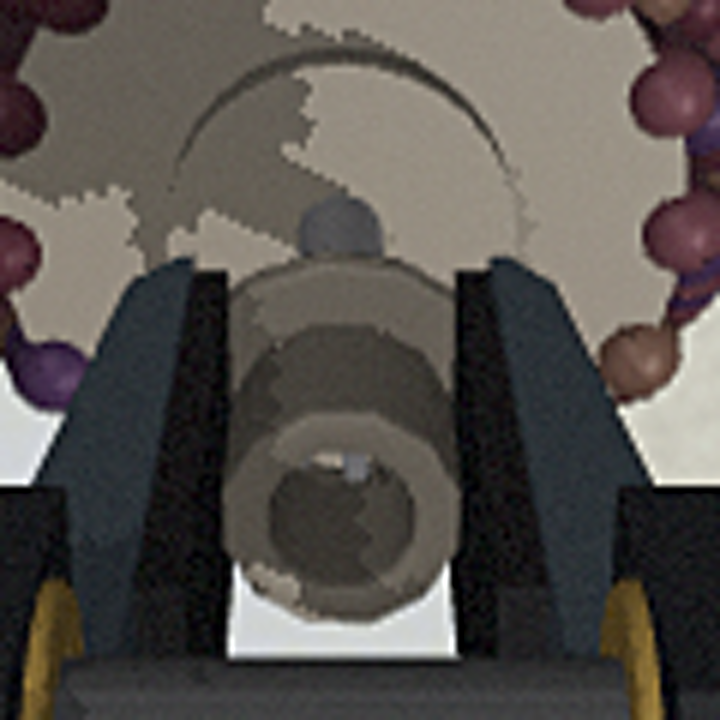

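View pics/s6c.png

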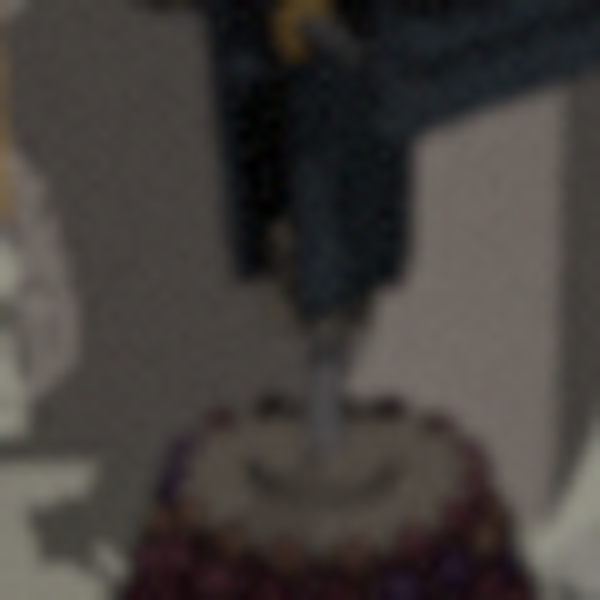

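View pics/c6c.png

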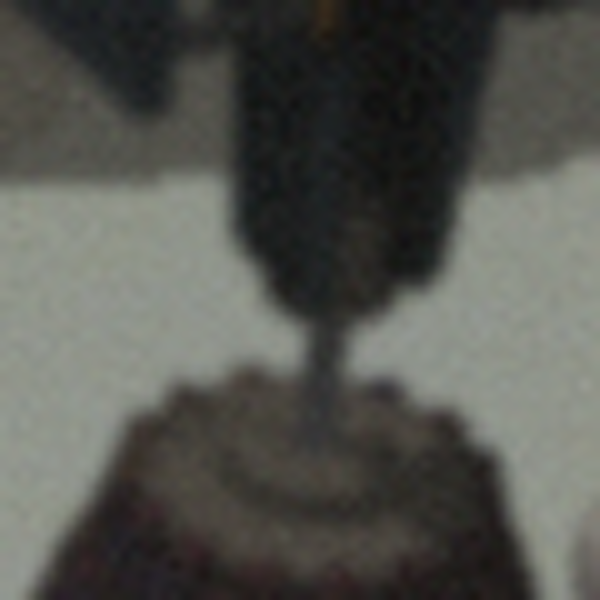

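Run:
```python
from h import *
d=np.load('pics/w6.png.npz'); R=d['R'];p=d['p']
for zt in(245,248,251):
    H=atz('wrist',(200+340/6-.4,170+233/6-.4),zt-36,d); print(zt,H,R.T@(H-p))
for uvz in (((341,232+39*-1),0),):
    pass
o,e=ray('wrist',(200+343/6-.4,170+516/6-.4),d); o=R.T@(o-p); e=R.T@e; print('nut top',o+e*(-16-o[2])/e[2])
# flange front edge: far rim top at crop y 258 at tool z=4 => x=+17
o,e=ray('wrist',(200+343/6-.4,170+258/6-.4),d); o=R.T@(o-p); e=R.T@e; print('flange rim',o+e*(4-o[2])/e[2],o+e*(8-o[2])/e[2])
```

```text
245 [566.75925977 144.91869714 209.        ] [-1.87612374  0.62984348 57.63449198]
248 [567.75769132 145.41152526 212.        ] [-0.74244241  0.6320792  54.64208379]
251 [568.75612287 145.90435338 215.        ] [ 0.39123891  0.63431491 51.6496756 ]
nut top [ -0.15944248   0.94807137 -16.        ]
flange rim [15.93757055  0.95195769  4.        ] [14.36433122  0.95547802  8.        ]
```

Request:
move_arm --moves '[{"xyz": [0,0,0.05],"roll": 0,"fingers": -1},{"xyz": [0,0,0.05],"roll": 0,"fingers": -1},{"xyz": [0,0,0.05],"roll": 0,"fingers": -1},{"xyz": [0,0,0.05],"roll": 0,"fingers": -1},{"xyz": [0,0,0.04],"roll": 0,"fingers": -1},{"xyz": [0,0,0.03],"roll": 0,"fingers": -1},{"xyz": [0,0,0.03],"roll": 0,"fingers": -1},{"xyz": [0,0,0.03],"roll": 0,"fingers": -1},{"xyz": [0,0,0.03],"roll": 0,"fingers": -1},{"xyz": [0,0,0],"roll": 0,"fingers": -1}]'

```text
t: 13.2
tcp_pos: [569.0, 146.8, 255.7]
tcp_rot: [[0.899, 0.437, 0.01], [0.437, -0.899, 0.001], [0.01, 0.003, -1.0]]
contact_force: [2.5, 1.4, -0.1]
finger_gap: 20.5
```

Run:
```python
from h import *
o,_=snap('wrist','w7.png'); print(o['tcp_pos'],o['tcp_rot'][:,2],o['contact_force'],o['moment'],o['finger_gap'])
crop('w7.png','w7c.png',200,170,320,290,5)
```

```text
[568.9513192  146.79871785 255.69552553] [ 0.00998695  0.00127038 -0.99994932] [ 2.473993    1.44795593 -0.09008723] [ 0.32741203 -0.39765305  0.01126843] 20.515287381744276
```

View pics/w7c.png

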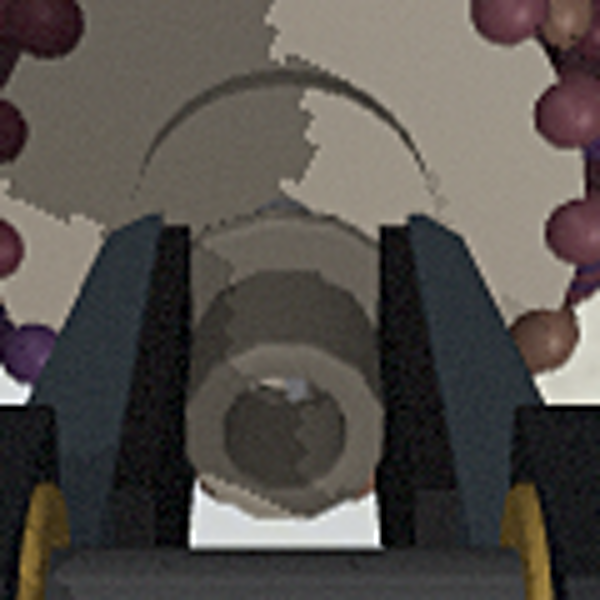

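Contact is sideways only (about +2.9 N along tool x), so the shaft is slightly further in +x than measured. I'm nudging the nut that way and reading the force again.

Request:
move_arm --moves '[{"xyz": [0.03,0,0],"roll": 0,"fingers": -1},{"xyz": [0,0,0],"roll": 0,"fingers": -1},{"xyz": [0,0,0],"roll": 0,"fingers": -1},{"xyz": [0,0,0],"roll": 0,"fingers": -1},{"xyz": [0,0,0],"roll": 0,"fingers": -1},{"xyz": [0,0,0],"roll": 0,"fingers": -1},{"xyz": [0,0,0],"roll": 0,"fingers": -1},{"xyz": [0,0,0],"roll": 0,"fingers": -1},{"xyz": [0,0,0],"roll": 0,"fingers": -1},{"xyz": [0,0,0],"roll": 0,"fingers": -1}]'

```text
t: 14.5
tcp_pos: [569.3, 147.0, 255.4]
tcp_rot: [[0.899, 0.437, 0.009], [0.437, -0.899, 0.001], [0.008, 0.003, -1.0]]
contact_force: [1.9, 0.6, 0.7]
finger_gap: 20.5
```

Run:
```python
from h import *
o=arm.get_obs(); print(o['tcp_pos'],o['tcp_rot'][:,2],o['contact_force'],o['moment'],o['finger_gap'])
print(o['tcp_rot'].T@o['contact_force'])
```

```text
[569.25266069 146.99792956 255.4056248 ] [ 8.61082458e-03  7.82284120e-04 -9.99962620e-01] [1.93131362 0.56067169 0.74975615] [ 0.16596781 -0.18127537 -0.03756603] 20.490649036196803
[ 1.98801578  0.34272864 -0.73265932]
```

Request:
move_arm --moves '[{"xyz": [0.03,0,0],"roll": 0,"fingers": -1},{"xyz": [0.02,0,0],"roll": 0,"fingers": -1},{"xyz": [0,0,0],"roll": 0,"fingers": -1},{"xyz": [0,0,0],"roll": 0,"fingers": -1},{"xyz": [0,0,0],"roll": 0,"fingers": -1},{"xyz": [0,0,0],"roll": 0,"fingers": -1},{"xyz": [0,0,0],"roll": 0,"fingers": -1},{"xyz": [0,0,0],"roll": 0,"fingers": -1},{"xyz": [0,0,0],"roll": 0,"fingers": -1},{"xyz": [0,0,0],"roll": 0,"fingers": -1}]'

```text
t: 15.75
tcp_pos: [569.7, 147.3, 255.1]
tcp_rot: [[0.899, 0.437, 0.007], [0.437, -0.899, 0.0], [0.006, 0.003, -1.0]]
contact_force: [-1.6, -0.8, 1.1]
finger_gap: 20.6
```

Run:
```python
from h import *
o,_=snap('wrist','w8.png'); print(o['tcp_pos'],o['tcp_rot'][:,2],o['contact_force'],o['moment'],o['finger_gap'])
print(o['tcp_rot'].T@o['contact_force'])
snap('side','s8.png');snap('scene','c8.png')
for a,b in(('s8.png',(225,90,285,150)),('c8.png',(295,140,355,200)),('w8.png',(200,180,300,280))):
    crop(a,'k'+a,*b,6)
i=[cv2.resize(cv2.imread('pics/k'+a),(400,400)) for a in('s8.png','c8.png')]
cv2.imwrite('pics/m8.png',np.hstack(i))
```

```text
[569.74539968 147.31099963 255.13667331] [ 6.56592664e-03  1.60652117e-05 -9.99978444e-01] [-1.57530934 -0.77090578  1.12113822] [-0.11270533  0.23751233  0.002157  ] 20.633833093894474
[-1.74715865  0.0076722  -1.1314698 ]
```

View pics/m8.png

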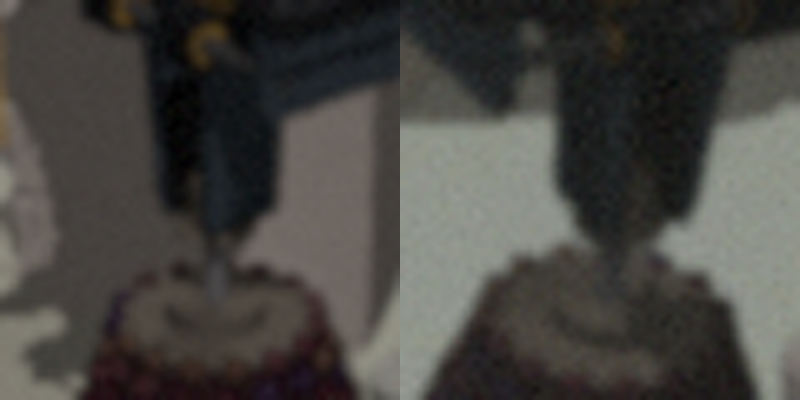

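View pics/kw8.png

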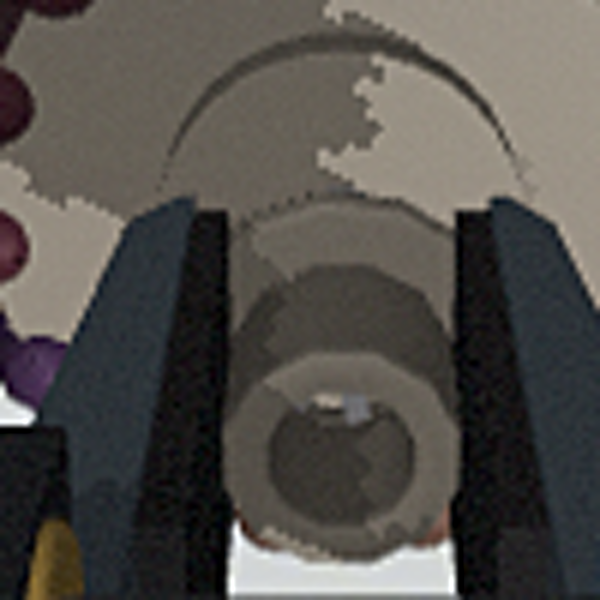

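Request:
move_arm --moves '[{"xyz": [-0.01,0,0.03],"roll": 0,"fingers": -1},{"xyz": [0,0,0.04],"roll": 0,"fingers": -1},{"xyz": [0,0,0.04],"roll": 0,"fingers": -1},{"xyz": [0,0,0.04],"roll": 0,"fingers": -1},{"xyz": [0,0,0.04],"roll": 0,"fingers": -1},{"xyz": [0,0,0.04],"roll": 0,"fingers": -1},{"xyz": [0,0,0.04],"roll": 0,"fingers": -1},{"xyz": [0,0,0.04],"roll": 0,"fingers": -1},{"xyz": [0,0,0.04],"roll": 0,"fingers": -1},{"xyz": [0,0,0.04],"roll": 0,"fingers": -1}]'

```text
t: 17.15
tcp_pos: [569.7, 147.3, 246.4]
tcp_rot: [[0.899, 0.437, 0.01], [0.437, -0.899, 0.001], [0.009, 0.004, -1.0]]
contact_force: [-3.7, -0.2, 6.4]
finger_gap: 20.7
```

Run:
```python
from h import *
o,_=snap('wrist','w9.png'); print(o['tcp_pos'],o['tcp_rot'][:,2],o['contact_force'],o['moment'],o['finger_gap'])
print(o['tcp_rot'].T@o['contact_force'])
crop('w9.png','kw9.png',200,180,300,280,6)
```

```text
[569.723316   147.29273556 246.37237213] [ 1.00795240e-02  5.42394654e-04 -9.99949053e-01] [-3.74465747 -0.23237768  6.37564767] [-0.08827592  0.61902736  0.00182722] 20.683887138725076
[-3.40946916 -1.40421311 -6.41319326]
```

View pics/kw9.png

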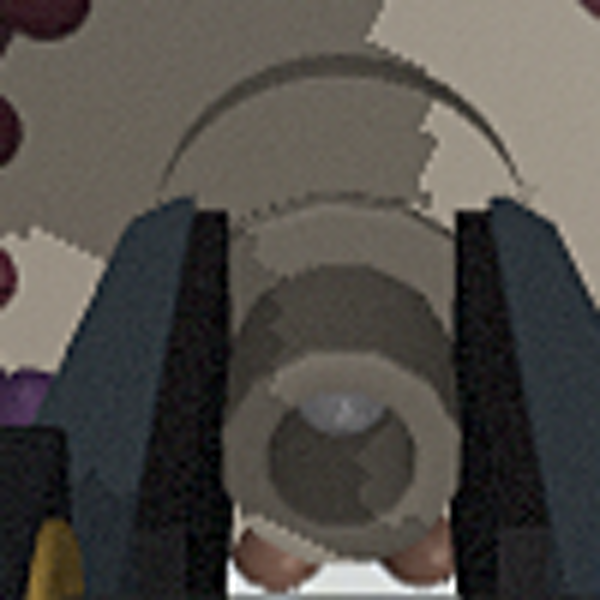

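Request:
move_arm --moves '[{"xyz": [-0.01,-0.003,0.04],"roll": 0,"fingers": -1},{"xyz": [-0.005,-0.002,0.04],"roll": 0,"fingers": -1},{"xyz": [-0.001,0,0.04],"roll": 0,"fingers": -1},{"xyz": [-0.001,0,0.04],"roll": 0,"fingers": -1},{"xyz": [-0.001,0,0.04],"roll": 0,"fingers": -1},{"xyz": [-0.001,0,0.04],"roll": 0,"fingers": -1},{"xyz": [-0.001,0,0.04],"roll": 0,"fingers": -1},{"xyz": [-0.001,0,0.04],"roll": 0,"fingers": -1},{"xyz": [-0.001,0,0.04],"roll": 0,"fingers": -1},{"xyz": [-0.001,0,0.04],"roll": 0,"fingers": -1}]'

```text
t: 18.45
tcp_pos: [569.7, 147.3, 237.3]
tcp_rot: [[0.899, 0.438, 0.014], [0.438, -0.899, 0.001], [0.013, 0.005, -1.0]]
contact_force: [-3.7, -0.6, 5.6]
finger_gap: 20.8
```

```bash
cat > st.py <<'E'
from h import *
o=arm.get_obs(); print(o['t'],o['tcp_pos'],o['tcp_rot'][:,2],o['contact_force'],o['moment'],o['finger_gap'])
print(o['tcp_rot'].T@o['contact_force'])
E
python3 st.py
```

```text
18.45 [569.69051813 147.27229036 237.29741105] [ 0.01437104  0.00122765 -0.99989598] [-3.65949281 -0.56715922  5.60344711] [-0.16421651  0.70231447 -0.0815854 ] 20.753158452451977
[-3.46298086 -1.06202335 -5.65615123]
```

Request:
move_arm --moves '[{"xyz": [-0.03,-0.01,0],"roll": 0,"fingers": -1},{"xyz": [-0.03,-0.01,0],"roll": 0,"fingers": -1},{"xyz": [0,0,0.01],"roll": 0,"fingers": -1},{"xyz": [0,0,0.01],"roll": 0,"fingers": -1},{"xyz": [0,0,0.01],"roll": 0,"fingers": -1},{"xyz": [0,0,0.01],"roll": 0,"fingers": -1},{"xyz": [0,0,0.01],"roll": 0,"fingers": -1},{"xyz": [0,0,0.01],"roll": 0,"fingers": -1},{"xyz": [0,0,0.01],"roll": 0,"fingers": -1},{"xyz": [0,0,0.01],"roll": 0,"fingers": -1}]'

```text
t: 19.7
tcp_pos: [569.5, 147.2, 237.0]
tcp_rot: [[0.899, 0.437, 0.02], [0.438, -0.899, 0.002], [0.018, 0.007, -1.0]]
contact_force: [-0.9, -0.3, 5.5]
finger_gap: 20.9
```

```bash
python3 st.py
```

```text
19.7 [569.51982968 147.21546682 236.96159156] [ 0.01950495  0.00192954 -0.9998079 ] [-0.93414764 -0.27307219  5.534031  ] [-0.07520786  0.21470391 -0.02578509] 20.881222359617645
[-0.85755986 -0.12548917 -5.55171531]
```

Request:
move_arm --moves '[{"xyz": [0.03,0.01,0],"roll": 0,"fingers": -1},{"xyz": [0.03,0.01,0],"roll": 0,"fingers": -1},{"xyz": [0.02,0,0],"roll": 0,"fingers": -1},{"xyz": [0,0,0.02],"roll": 0,"fingers": -1},{"xyz": [0,0,0.02],"roll": 0,"fingers": -1},{"xyz": [0,0,0.02],"roll": 0,"fingers": -1},{"xyz": [0,0,0.03],"roll": 0,"fingers": -1},{"xyz": [0,0,0.03],"roll": 0,"fingers": -1},{"xyz": [0,0,0.03],"roll": 0,"fingers": -1},{"xyz": [0,0,0.03],"roll": 0,"fingers": -1}]'

```text
t: 20.95
tcp_pos: [569.6, 147.3, 233.7]
tcp_rot: [[0.899, 0.438, 0.016], [0.438, -0.899, 0.001], [0.015, 0.006, -1.0]]
contact_force: [-2.3, -0.3, 7.4]
finger_gap: 21.0
```

```bash
python3 st.py
```

```text
20.95 [569.62320741 147.25043037 233.68363414] [ 1.61772801e-02  9.33412233e-04 -9.99868704e-01] [-2.28395504 -0.32493259  7.40730559] [-0.14157474  0.43684609  0.00757554] 20.97184089201609
[-2.08470353 -0.66126296 -7.44358451]
```

Request:
move_arm --moves '[{"xyz": [0.03,0.005,0],"roll": 0,"fingers": -1},{"xyz": [0.03,0.005,0],"roll": 0,"fingers": -1},{"xyz": [0.02,0,0.02],"roll": 0,"fingers": -1},{"xyz": [0.01,0,0.03],"roll": 0,"fingers": -1},{"xyz": [0.01,0,0.03],"roll": 0,"fingers": -1},{"xyz": [0.01,0,0.03],"roll": 0,"fingers": -1},{"xyz": [0,0,0.03],"roll": 0,"fingers": -1},{"xyz": [0,0,0.03],"roll": 0,"fingers": -1},{"xyz": [0,0,0.03],"roll": 0,"fingers": -1},{"xyz": [0,0,0.02],"roll": 0,"fingers": -1}]'

```text
t: 22.2
tcp_pos: [569.7, 147.3, 228.3]
tcp_rot: [[0.899, 0.438, 0.01], [0.438, -0.899, -0.002], [0.009, 0.006, -1.0]]
contact_force: [-2.6, -1.0, 6.3]
finger_gap: 20.9
```

```bash
python3 st.py; python3 -c "
from h import *
snap('wrist','w10.png'); crop('w10.png','kw10.png',180,160,330,290,5)"
```

```text
22.2 [569.6719652  147.25024087 228.33135055] [ 0.01023625 -0.00152584 -0.99994644] [-2.6452175  -1.02466078  6.33112725] [-1.34452848e-01  5.89796010e-01 -4.22116443e-04] 20.89644588183416
[-2.7726943  -0.19967744 -6.35630182]
```

View pics/kw10.png

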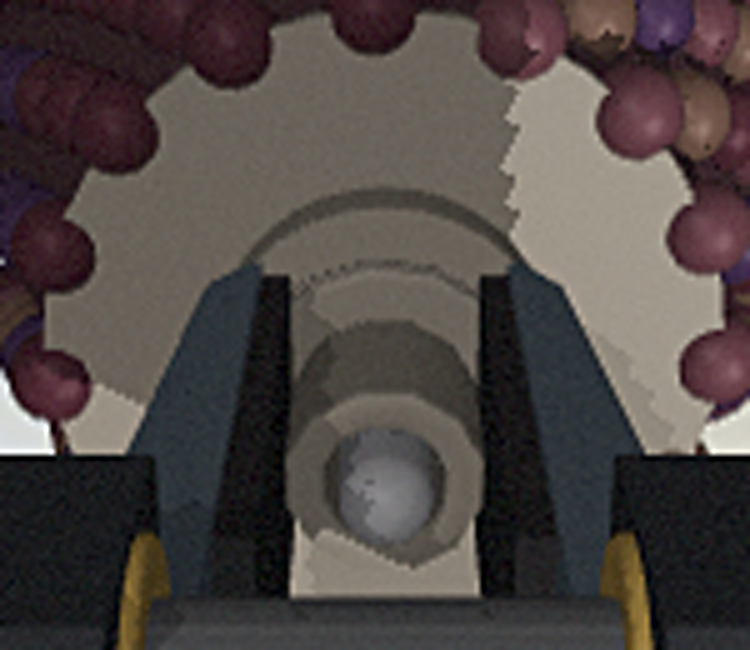

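Request:
move_arm --moves '[{"xyz": [0.02,0,0.02],"roll": 0,"fingers": -1},{"xyz": [0.02,0,0.02],"roll": 0,"fingers": -1},{"xyz": [0.01,0,0.02],"roll": 0,"fingers": -1},{"xyz": [0,0,0.02],"roll": 0,"fingers": -1},{"xyz": [0,0,0.02],"roll": 0,"fingers": -1},{"xyz": [0,0,0.02],"roll": 0,"fingers": -1},{"xyz": [0,0,0.02],"roll": 0,"fingers": -1},{"xyz": [0,0,0.02],"roll": 0,"fingers": -1},{"xyz": [0,0,0.02],"roll": 0,"fingers": -1},{"xyz": [0,0,0.02],"roll": 0,"fingers": -1}]'

```text
t: 23.5
tcp_pos: [569.7, 147.3, 224.4]
tcp_rot: [[0.899, 0.438, 0.008], [0.438, -0.899, -0.003], [0.006, 0.006, -1.0]]
contact_force: [-2.6, -1.4, 7.9]
finger_gap: 20.7
```

```bash
python3 st.py
```

```text
23.5 [569.67678852 147.28313565 224.44162432] [ 0.00825426 -0.00280113 -0.99996201] [-2.64927976 -1.37780296  7.85884632] [-0.14790591  0.49174675 -0.01926682] 20.729265931133938
[-2.9363722   0.12676889 -7.8765562 ]
```

Request:
move_arm --moves '[{"xyz": [0,0,0.015],"roll": 0,"fingers": -1},{"xyz": [0,0,0.015],"roll": 0,"fingers": -1},{"xyz": [0,0,0.015],"roll": 0,"fingers": -1},{"xyz": [0,0,0.015],"roll": 0,"fingers": -1},{"xyz": [0,0,0.015],"roll": 0,"fingers": -1},{"xyz": [0,0,0.015],"roll": 0,"fingers": -1},{"xyz": [0,0,0.015],"roll": 0,"fingers": -1},{"xyz": [0,0,0.015],"roll": 0,"fingers": -1},{"xyz": [0,0,0.015],"roll": 0,"fingers": -1},{"xyz": [0,0,0.015],"roll": 0,"fingers": -1}]'

```text
t: 24.75
tcp_pos: [569.7, 147.3, 223.2]
tcp_rot: [[0.899, 0.438, 0.01], [0.438, -0.899, -0.003], [0.008, 0.007, -1.0]]
contact_force: [-3.6, -0.4, 8.7]
finger_gap: 21.0
```

```bash
python3 st.py;  python3 -c "
from h import *
snap('wrist','w11.png'); crop('w11.png','kw11.png',180,160,330,290,5)"
```

```text
24.75 [569.67898498 147.27902438 223.17593353] [ 0.00972492 -0.00277809 -0.99994885] [-3.58908093 -0.38846545  8.74022472] [-0.16322782  0.69950535 -0.04162749] 21.00762661132232
[-3.33072969 -1.16365059 -8.77360202]
```

View pics/kw11.png

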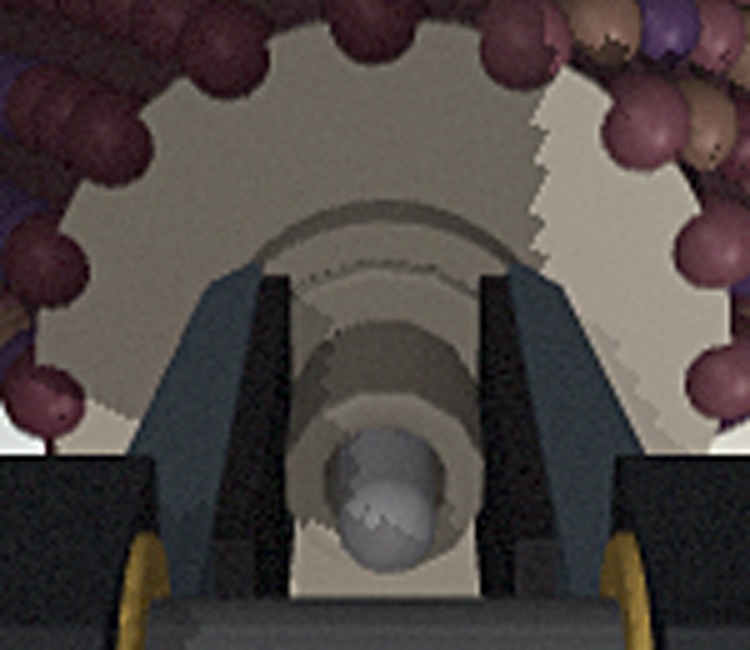

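Request:
move_arm --moves '[{"xyz": [0.01,0,0.02],"roll": 0,"fingers": -1},{"xyz": [0.01,0,0.02],"roll": 0,"fingers": -1},{"xyz": [0,0,0.02],"roll": 0,"fingers": -1},{"xyz": [0,0,0.02],"roll": 0,"fingers": -1},{"xyz": [0,0,0.02],"roll": 0,"fingers": -1},{"xyz": [0,0,0.02],"roll": 0,"fingers": -1},{"xyz": [0,0,0.02],"roll": 0,"fingers": -1},{"xyz": [0,0,0.02],"roll": 0,"fingers": -1},{"xyz": [0,0,0.02],"roll": 0,"fingers": -1},{"xyz": [0,0,0.02],"roll": 0,"fingers": -1}]'

```text
t: 26.05
tcp_pos: [569.8, 147.3, 222.1]
tcp_rot: [[0.899, 0.438, 0.011], [0.438, -0.899, -0.003], [0.009, 0.008, -1.0]]
contact_force: [-4.7, -0.9, 12.1]
finger_gap: 20.7
```

```bash
python3 st.py
```

```text
26.05 [569.75174157 147.27408799 222.09496786] [ 0.01145104 -0.00307297 -0.99992971] [-4.6604412  -0.94844685 12.08756172] [-0.18439246  0.93084008 -0.03202643] 20.653421561565622
[ -4.49650366  -1.09503647 -12.13716449]
```

Request:
move_arm --moves '[{"xyz": [0,0,0.02],"roll": 0,"fingers": -1},{"xyz": [0,0,0.02],"roll": 0,"fingers": -1},{"xyz": [0,0,0.02],"roll": 0,"fingers": -1},{"xyz": [0,0,0.02],"roll": 0,"fingers": -1},{"xyz": [0,0,0.02],"roll": 0,"fingers": -1},{"xyz": [0,0,0.02],"roll": 0,"fingers": -1},{"xyz": [0,0,0.02],"roll": 0,"fingers": -1},{"xyz": [0,0,0.02],"roll": 0,"fingers": -1},{"xyz": [0,0,0.02],"roll": 0,"fingers": -1},{"xyz": [0,0,0.02],"roll": 0,"fingers": -1}]'

```text
t: 27.3
tcp_pos: [569.7, 147.3, 222.1]
tcp_rot: [[0.899, 0.438, 0.015], [0.438, -0.899, -0.003], [0.012, 0.009, -1.0]]
contact_force: [-4.1, -0.7, 12.3]
finger_gap: 20.6
```

```bash
python3 st.py; python3 -c "
from h import *
snap('wrist','w12.png'); crop('w12.png','kw12.png',180,160,330,290,5)"
```

```text
27.3 [569.74783062 147.29554947 222.13487701] [ 0.01502178 -0.00271598 -0.99988348] [-4.08112956 -0.72167349 12.27905398] [-0.1635911   0.94181813 -0.01113528] 20.55881626506979
[ -3.83295143  -1.02921222 -12.33696897]
```

View pics/kw12.png

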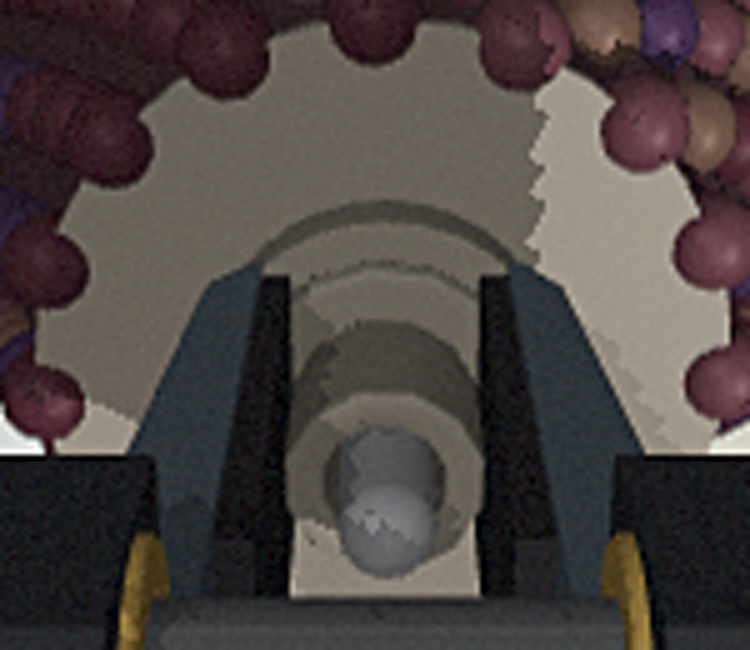

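Request:
move_arm --moves '[{"xyz": [0.015,0,0.022],"roll": 0,"fingers": -1},{"xyz": [0.015,0,0.022],"roll": 0,"fingers": -1},{"xyz": [0.01,0,0.022],"roll": 0,"fingers": -1},{"xyz": [0.01,0,0.022],"roll": 0,"fingers": -1},{"xyz": [0,0,0.024],"roll": 0,"fingers": -1},{"xyz": [0,0,0.024],"roll": 0,"fingers": -1},{"xyz": [0,0,0.024],"roll": 0,"fingers": -1},{"xyz": [0,0,0.024],"roll": 0,"fingers": -1},{"xyz": [0,0,0.024],"roll": 0,"fingers": -1},{"xyz": [0,0,0.024],"roll": 0,"fingers": -1}]'

```text
t: 28.6
tcp_pos: [569.8, 147.3, 222.0]
tcp_rot: [[0.899, 0.438, 0.017], [0.439, -0.899, -0.003], [0.013, 0.01, -1.0]]
contact_force: [-4.3, -1.6, 13.2]
finger_gap: 20.7
```

```bash
python3 st.py
```

```text
28.6 [569.80199563 147.34215059 221.97007338] [ 0.01651959 -0.00346929 -0.99985752] [-4.30978522 -1.59494716 13.23117827] [-0.16066917  1.04272467 -0.0057784 ] 20.70032881275818
[ -4.39597154  -0.31901507 -13.2949557 ]
```

Request:
move_arm --moves '[{"xyz": [0.01,0,0.026],"roll": 0,"fingers": -1},{"xyz": [0.01,0,0.028],"roll": 0,"fingers": -1},{"xyz": [0.01,0,0.028],"roll": 0,"fingers": -1},{"xyz": [0.01,0,0.03],"roll": 0,"fingers": -1},{"xyz": [0,0,0.03],"roll": 0,"fingers": -1},{"xyz": [0,0,0.03],"roll": 0,"fingers": -1},{"xyz": [0,0,0.03],"roll": 0,"fingers": -1},{"xyz": [0,0,0.03],"roll": 0,"fingers": -1},{"xyz": [0,0,0.03],"roll": 0,"fingers": -1},{"xyz": [0,0,0.03],"roll": 0,"fingers": -1}]'

```text
t: 29.85
tcp_pos: [569.8, 147.3, 221.9]
tcp_rot: [[0.898, 0.439, 0.02], [0.439, -0.899, -0.004], [0.016, 0.012, -1.0]]
contact_force: [-5.9, -1.9, 16.1]
finger_gap: 20.9
```

```bash
python3 st.py; python3 -c "
from h import *
snap('wrist','w13.png'); crop('w13.png','kw13.png',180,160,330,290,5)
crop('side0.png','y0.png',225,110,295,170,8);snap('side','s13.png');crop('s13.png','y1.png',225,110,295,170,8)"
```

```text
29.85 [569.80937793 147.34708003 221.94597571] [ 0.01985836 -0.00380669 -0.99979556] [-5.94875299 -1.93293446 16.11977167] [-0.21418646  1.29611927  0.04200101] 20.91421603905346
[ -5.93211995  -0.67618834 -16.22725049]
```

View pics/kw13.png

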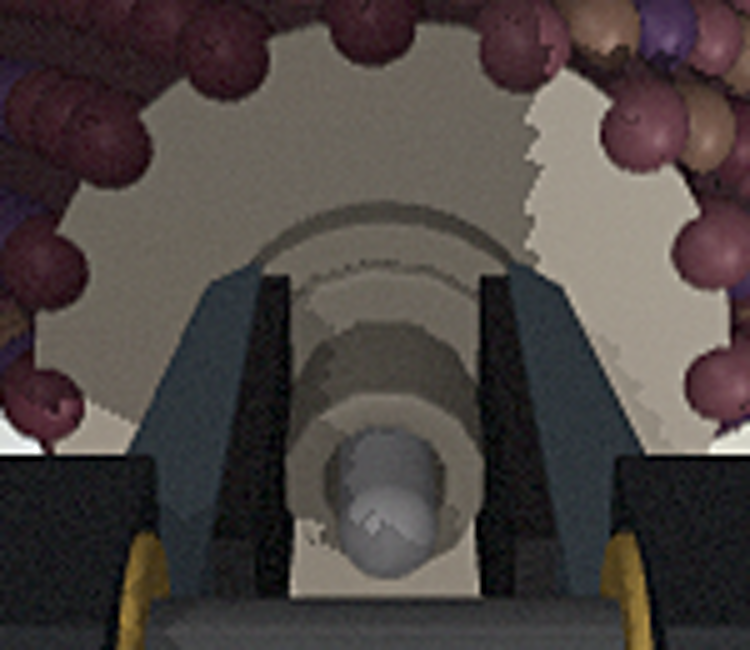

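View pics/y1.png

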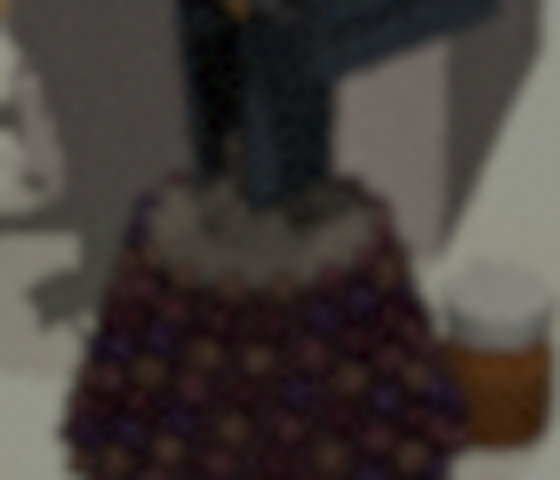

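Run:
```python
from h import *
for f,b,n in(('w13.png',(387,530),(386,478)),('w12.png',(387,530),(386,478)),('w11.png',(385,525),(386,478))):
    d=np.load('pics/%s.npz'%f); R=d['R'];p=d['p']
    def tr(c):
        o,e=ray('wrist',(180+c[0]/5-.4,160+c[1]/5-.4),d); return R.T@(o-p),R.T@e
    o,e=tr(n); N=o+e*(-16-o[2])/e[2]
    o,e=tr(b); k=(N[0]-o[0])/e[0]; print(f,N,'ball at bore x:',o+k*e)
```

```text
w13.png [  0.06083039   0.95084166 -16.        ] ball at bore x: [  0.06083039   1.04100737 -26.38498842]
w12.png [  0.06083039   0.95084166 -16.        ] ball at bore x: [  0.06083039   1.04100737 -26.38498842]
w11.png [  0.06083039   0.95084166 -16.        ] ball at bore x: [  0.06083039   0.84528298 -25.43909891]
```

Force reached 16.1 N with no further travel. About 10 mm of shaft (to the ball centre) shows above the nut top, so the nut is against the stop. I'm relaxing, then opening and checking.

Request:
move_arm --moves '[{"xyz": [0,0,0],"roll": 0,"fingers": -1},{"xyz": [0,0,0],"roll": 0,"fingers": -1},{"xyz": [0,0,0],"roll": 0,"fingers": -1},{"xyz": [0,0,0],"roll": 0,"fingers": -1},{"xyz": [0,0,0],"roll": 0,"fingers": -0.4},{"xyz": [0,0,0],"roll": 0,"fingers": -0.1},{"xyz": [0,0,0],"roll": 0,"fingers": -0.1},{"xyz": [0,0,0],"roll": 0,"fingers": -0.1},{"xyz": [0,0,0],"roll": 0,"fingers": -0.1},{"xyz": [0,0,0],"roll": 0,"fingers": -0.1}]'

```text
t: 31.2
tcp_pos: [569.8, 147.4, 221.5]
tcp_rot: [[0.899, 0.438, 0.019], [0.439, -0.899, -0.004], [0.016, 0.012, -1.0]]
contact_force: [0.4, 0.2, -0.3]
finger_gap: 40.4
```

```bash
python3 st.py; python3 -c "
from h import *
snap('wrist','w14.png'); crop('w14.png','kw14.png',180,160,330,290,5)"
```

```text
31.2 [569.78915031 147.36423412 221.52479172] [ 0.01925242 -0.0037918  -0.99980746] [ 0.35126027  0.17776459 -0.26687127] [-0.01525553  0.05923482  0.00938998] 40.39173296992703
[ 0.3894175  -0.00890453  0.27290845]
```

View pics/kw14.png

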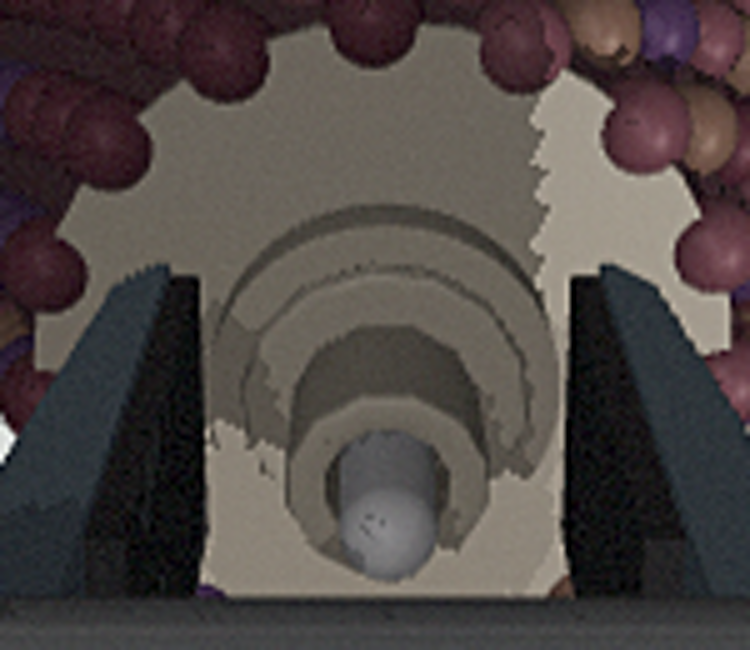

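The nut stands concentric and flush on the hub, and it did not move on release. I'm backing straight off.

Request:
move_arm --moves '[{"xyz": [0,0,-0.2],"roll": 0,"fingers": -0.1},{"xyz": [0,0,-0.3],"roll": 0,"fingers": -0.1},{"xyz": [0,0,-0.5],"roll": 0,"fingers": -0.1},{"xyz": [0,0,-0.6],"roll": 0,"fingers": -0.1},{"xyz": [0,0,-0.6],"roll": 0,"fingers": -0.1},{"xyz": [0,0,-0.5],"roll": 0,"fingers": -0.1},{"xyz": [0,0,-0.3],"roll": 0,"fingers": -0.1},{"xyz": [0,0,0],"roll": 0,"fingers": -0.1},{"xyz": [0,0,0],"roll": 0,"fingers": -0.1},{"xyz": [0,0,0],"roll": 0,"fingers": -0.1}]'

```text
t: 32.5
tcp_pos: [568.1, 147.8, 319.8]
tcp_rot: [[0.898, 0.438, 0.023], [0.439, -0.899, -0.003], [0.019, 0.013, -1.0]]
contact_force: [0.2, 0.6, -0.0]
finger_gap: 41.0
```

```bash
python3 st.py; python3 -c "
from h import *
snap('side','s15.png');crop('s15.png','a.png',225,100,295,160,6);crop('side0.png','b.png',225,100,295,160,6)
snap('scene','c15.png')
snap('wrist','w15.png');crop('w15.png','cw.png',190,140,330,290,4)
a=[cv2.resize(cv2.imread('pics/'+f),(400,340)) for f in('b.png','a.png')]
cv2.imwrite('pics/m15.png',np.hstack(a))"
```

```text
32.5 [568.13494826 147.80831548 319.8112811 ] [ 0.02251422 -0.0032298  -0.99974131] [ 0.21195944  0.58916762 -0.00477428] [-0.01796592  0.03811004 -0.00235921] 41.00613823662756
[ 0.44877971 -0.43658499  0.00764225]
```

View pics/m15.png

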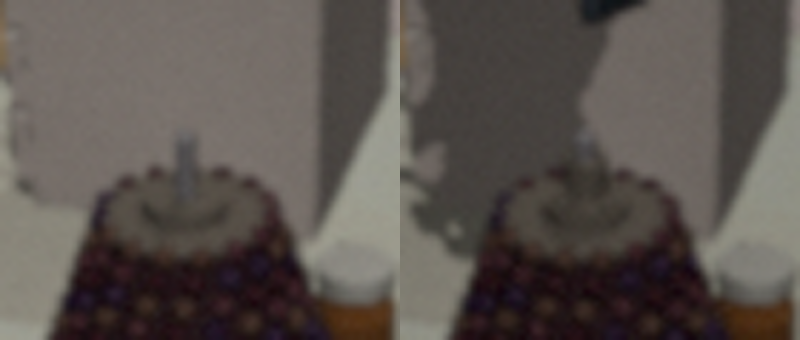

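View pics/w15.png

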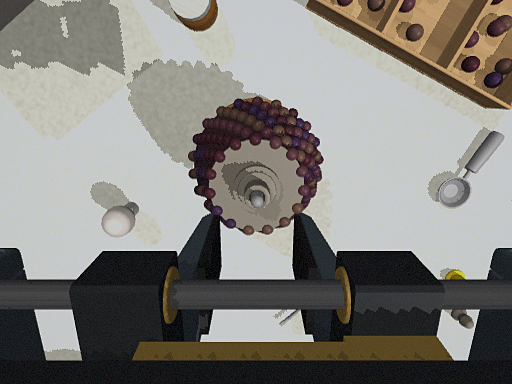

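View pics/c15.png

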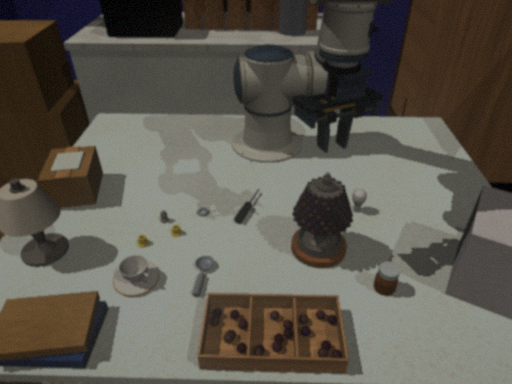

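Scene picture: the nut is gone from (182,248) and sits on the lamp at (325,180); everything else is where it was. Side crop: the hub is lower than at the start by about half a pixel (1 mm), with the nut on it.

```bash
python3 -c "
from bench import arm
print(arm.finish_job())"
```

```text
the job is handed in; nothing more can be done
None
```

The nickel push nut is on the lamp shaft, pressed down flange-first against its stop, and the job is handed in at about 32.7 s on the robot's clock.

**Start:** The nut first met the shaft slightly off centre, with about 3 N sideways. I nudged it over by feel until the teeth sat around the tip. Sliding it down then took about 6–8 N.

**Press:** I pressed it slowly to 16.1 N, where it stopped moving, with z steady at about 221.95 mm. There was also about 6 N sideways at the end.

**Last checks:**
- After I let go, the nut stayed flush and concentric on the hub. About 10 mm of shaft, to the centre of its rounded end, showed above it; at least 8.6 mm was expected.
- The hub sits about 1 mm lower than at the start. That fits a clamped shade, but it is only half a pixel in the side view.
- The arm is clear at z = 320 mm with no contact force, and the other items look unmoved.

**Doubts:**
- The cameras disagreed on the tip height by about 3 mm (247–250 mm).
- The tool had tilted to about 1.1° by the end of the press. The nut itself looked square on the hub.

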